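# Re-match the casting flasks to their wax trees

## Robot

A 6-joint arm with a two-finger parallel gripper is mounted at the origin on a cart in front of the work surface, level with it; the furniture and walls round the work are solid. World frame = base frame: x ahead of the robot, y to its left, z up, the work surface at z = 0. Lengths are in m, angles in rad, forces in N, time in s.
With the tool pointing down it reaches from about 0.225 to 0.875 m from the base axis. Payload 3.4 kg.
Tool frame: the origin (TCP) lies between the finger pads; the fingertips stand 22 mm ahead of it and the grasp point (between the pads) lies 3 mm ahead of it (manip.finger_overhang is the distance from the TCP to the fingertips, in m); z points along the fingers, y is the line along which they close (so a half turn about z gives the same grasp; the last joint's range is limited). The gripper opens to 85 mm and grips with 20 to 120 N. Pads are 22 mm wide; open, the fingers measure 114 mm over their backs; the gripper's body (76 mm by 85 mm) begins 54 mm behind the grasp point. The pads swing forward as they close: fully open they stand 13 mm farther back than shut.
Start: joints at [1.215, 0.276, 1.505, -0, 1.361, -0.121], TCP at [0.134, 0.559, 0.226] pointing down, gripper open.
Joint ranges: [-2.89, 2.89], [-0.75, 2.08], [0.22, 2.7], [-1.18, 4.32], [0.11, 2.71], [-2.7, 2.7]. Speed limits (rad/s): [2.57, 2.57, 3.14, 3.14, 3.14, 3.14].

## Interface

Orientations are given as a unit quaternion [w, x, y, z].
In Python, from rig import get_state, eyes, order, manip gives the robot as it stands.
- The arm moves only by the tool drive_tool, never from a script. Its argument "rows" is a list of rows, each a list of 4 numbers: the shift along the tool's x, y, z in units of 25 mm (1.0 is 25 mm), then the turn about the tool's z in units of 6 degrees (1.0 is 6 degrees). A call has exactly 8 rows; each row is the pose to reach, as a shift and turn from the pose commanded when the call began, along the tool's axes at that moment; what a row does not reach only later rows make up. A row lasts 1/12 s, in which the tool goes at most 41.7 mm and 7.16 degrees, less where a joint would pass 70% of its speed; a pose out of reach is approached as far as the arm can. A call with a gripper value outside its range is refused whole. "grip" is the finger opening in mm, from 0 to 85.4, set as the call begins (left out, the last holds). The fingers move at their own pace and stop on an object; "newtons" is the grip in N (left out, the last holds). Time passes only in rows, so rows that repeat a pose let the fingers close, or fill a call up. It gives the time, the measured TCP pose, the force, the opening and the grip force at its end, in the units of the state.
- get_state(): the state, without advancing time (a new reading comes with each control period).
- eyes.get_image(name): name is "scene" or "top" or "wrist"; returns (picture, depth): 384x512x3 uint8, red, green, blue; 384x512 float32, m along the optical axis (not along the pixel's ray), 0 where there is no reading.
- eyes.camera_info(name): a dict with "fx", "fy", "cx", "cy" (pixels), "R" (3x3) and "t" (3): a world point X has camera coordinates R X + t. Camera axes: x right, y down, z forward; pixel columns grow to the right and rows downward; lengths in m; the calibration is good to about 2 mm. A picture is of the moment at which its call begins: read the wrist's pose just before it. camera_info takes no time and is no camera call; for the wrist camera it gives the pose at the moment of the call.
- order.sign_off(): hands the job in; it is judged then, once.
The state is a dict: "clock": time; "qpos": joint angles; "qd": joint speeds; "effort": joint torques, N m; "position": TCP position; "ee_rot": TCP orientation; "contact_force": force on the tool from outside, world axes, zero at the start; "moment": the same for the moment, N m; "width": finger opening in m; "gripper_force": force on a finger pad.
Only numpy, scipy, OpenCV 4.12 (cv2) and the standard library are available. Lean on these libraries where they do the work, as an engineer would, in place of code of your own. Each camera call takes 0.05 s, during which the arm holds its last target. There are 200 camera calls.

## Task

The four steel casting flasks have been stood over the wrong wax trees, so some trees stick out and others are lost in a flask far too tall. Change them round until each flask stands over the tree of its own height (shortest flask over shortest tree, and so on up to the tallest), upright on the floor of its rubber base inside the lip; the bare steel bench block is free for parking a flask on the way. Leave the bases where they are, set the flasks down without dropping or toppling them, and do not tip a tree or knock over the flux bottle.

Things in the scene. Friction and masses are not known exactly. Their poses are not given: they have to be found in the camera images.
- flask_45: The shortest casting flask: a plain stainless steel tube open at both ends, 60 mm outside diameter, 2.5 mm wall, 45 mm high, 160 g or so, standing upright over a wax tree. Origin: centre of its lower edge; z up its axis. Grasp from above across the outside.
- flask_60: The second shortest casting flask: a plain stainless steel tube open at both ends, 60 mm outside diameter, 2.5 mm wall, 60 mm high, 210 g or so, standing upright over a wax tree. Origin: centre of its lower edge; z up its axis. Grasp from above across the outside.
- flask_75: The second tallest casting flask: a plain stainless steel tube open at both ends, 60 mm outside diameter, 2.5 mm wall, 75 mm high, 260 g or so, standing upright over a wax tree. Origin: centre of its lower edge; z up its axis. Grasp from above across the outside.
- flask_90: The tallest casting flask: a plain stainless steel tube open at both ends, 60 mm outside diameter, 2.5 mm wall, 90 mm high, 310 g or so, standing upright over a wax tree. Origin: centre of its lower edge; z up its axis. Grasp from above across the outside.
- base_beads: Loose dark rubber base, 250 g, with the shortest wax tree: three round beads in a single tier, tree top 35 mm above the floor; tree radius 16 mm. Base: disc 84 mm across, flat floor 8 mm above its underside, on which any flask stands round the tree; flared lip, top 16 mm up, inner radius 34 mm at the floor, 37 mm at the top. Origin: centre of the underside; z up.
- base_rings: Loose dark rubber base, 250 g, with the second shortest wax tree: four finger rings on edge in two crossed tiers, tree top 50 mm above the floor; tree radius 16 mm. Base: disc 84 mm across, flat floor 8 mm above its underside, on which any flask stands round the tree; flared lip, top 16 mm up, inner radius 34 mm at the floor, 37 mm at the top. Origin: centre of the underside; z up.
- base_discs: Loose dark rubber base, 250 g, with the second tallest wax tree: nine flat round discs in three tiers of three, tree top 65 mm above the floor; tree radius 16 mm. Base: disc 84 mm across, flat floor 8 mm above its underside, on which any flask stands round the tree; flared lip, top 16 mm up, inner radius 34 mm at the floor, 37 mm at the top. Origin: centre of the underside; z up.
- base_bars: Loose dark rubber base, 250 g, with the tallest wax tree: sixteen thin straight bars in four tiers of four, like a fir, tree top 80 mm above the floor; tree radius 16 mm. Base: disc 84 mm across, flat floor 8 mm above its underside, on which any flask stands round the tree; flared lip, top 16 mm up, inner radius 34 mm at the floor, 37 mm at the top. Origin: centre of the underside; z up.
- bench_block: Bare polished steel bench block lying loose on the worktop, a plain square slab 64 x 64 mm, 16 mm thick, 510 g, empty: the free spot (a flask just fits on it, set down centrally). Origin: centre of its underside, so its flat top is 16 mm above that.
- flux_bottle: Bystander: white plastic dropper bottle with a red nozzle cap, 41 mm diameter, 111 mm high, standing loose behind the work. Origin: centre of its underside; z up its axis.
Mind the look-alikes: they are no part of the job. What is shaped like the flask_45 but red is not meant.

How it is judged:
At the end, for the whole second after the job is handed in: Flask 45 over beads, 60 over rings, 75 over discs, 90 over bars: each within 8 mm of its base's axis, its lower edge on the floor (5 to 11 mm above the base's underside), upright within 0.06 rad, at rest and released; bases upright within 0.06 rad, moved less than 30 mm (horizontal distance between flask_45 and base_beads below 0.008 m and z of flask_45 in the frame of base_beads between 0.005 and 0.011 m and angle between each of flask_45, base_beads, flask_60, base_rings, flask_75, base_discs, flask_90, base_bars's own z axis and vertical below 0.06 rad and distance of each of base_beads, base_rings, base_discs, base_bars from where it was at the start of the episode below 0.03 m and linear speed of each of flask_45, flask_60, flask_75, flask_90 below 0.02 m/s and contact force between the fingers and flask_45 below 0.05 N and horizontal distance between flask_60 and base_rings below 0.008 m and z of flask_60 in the frame of base_rings between 0.005 and 0.011 m and contact force between the fingers and flask_60 below 0.05 N and horizontal distance between flask_75 and base_discs below 0.008 m and z of flask_75 in the frame of base_discs between 0.005 and 0.011 m and contact force between the fingers and flask_75 below 0.05 N and horizontal distance between flask_90 and base_bars below 0.008 m and z of flask_90 in the frame of base_bars between 0.005 and 0.011 m and contact force between the fingers and flask_90 below 0.05 N); the robot touches nothing.
It fails at once if a flask is dropped: it falls faster than 0.6 m/s (a drop of about 20 mm) with no finger on it ((linear speed of flask_45 above 0.6 m/s and contact force between the fingers and flask_45 below 0.05 N) or (linear speed of flask_60 above 0.6 m/s and contact force between the fingers and flask_60 below 0.05 N) or (linear speed of flask_75 above 0.6 m/s and contact force between the fingers and flask_75 below 0.05 N) or (linear speed of flask_90 above 0.6 m/s and contact force between the fingers and flask_90 below 0.05 N)).
It fails at once if a flask is knocked over (tilted more than 40 degrees) (angle between any of flask_45, flask_60, flask_75, flask_90's own z axis and vertical above 0.7 rad).
It fails at once if a base with its wax tree is tipped by more than 20 degrees (angle between any of base_beads, base_rings, base_discs, base_bars's own z axis and vertical above 0.35 rad).
It fails at once if the flux bottle is knocked over (tilted more than 30 degrees) (angle between flux_bottle's own z axis and vertical above 0.52 rad).
It also fails if it takes over 120 s, if anything falls off the work surface, if the arm or the gripper's body presses on something with over 40 N, if the wrist force passes 120 N, or if a joint passes its speed limit or range.

## Working session

There is one attempt and no reset: what is moved stays moved. The work goes in short steps, Python scripts to look and compute and a tool call to move; the robot and the scene stay as the last step left them, time stands still between calls to the robot, and variables do not carry over. Pictures are saved under pics/ and viewed, at most 14 in all, crops included, and the job is handed in when it is done.

Besides the shell and the picture viewer there is one more tool, called by a JSON object that holds its "method" and its "body", one argument or row to a line. drive_tool: Moves the arm, as the interface text tells. Its arguments: {"type":"object","properties":{"rows":{"type":"array","items":{"type":"array","items":{"type":"number"}}},"grip":{"type":"number"},"newtons":{"type":"number"}},"required":["rows"]}

```bash
ls; mkdir -p pics
python3 - <<'E'
from rig import get_state, eyes, manip
import cv2
s=get_state();print({k:s[k] for k in('clock','position','ee_rot','width')},manip.finger_overhang)
for n in("scene","top"):
    p,d=eyes.get_image(n);cv2.imwrite(f"pics/{n}0.png",p[:,:,::-1])
    import numpy as np
    np.savez(f"pics/{n}0.npz",p=p,d=d,**eyes.camera_info(n));print(n,eyes.camera_info(n))
E
```

```text
pics
{'clock': 0.0, 'position': array([0.13358397, 0.55873253, 0.22523699]), 'ee_rot': array([-2.19020159e-04,  1.17128135e-01,  9.93116404e-01, -8.71459003e-04]), 'width': 0.08541193995175873} 0.022
scene {'fx': 418.4474688990391, 'fy': 418.4474688990391, 'cx': 255.35302370136588, 'cy': 185.88365513242402, 'R': array([[-0.60679049, -0.7948427 ,  0.00551186],
       [-0.49277798,  0.37073235, -0.78722766],
       [ 0.62367873, -0.48039838, -0.61663785]]), 't': array([0.14876028, 0.39746145, 0.51257468])}
top {'fx': 403.00433919584816, 'fy': 403.00433919584816, 'cx': 253.66348663968932, 'cy': 193.62917914550417, 'R': array([[ 0.02327931, -0.9993032 , -0.02917496],
       [-0.99060452, -0.01912322, -0.13541411],
       [ 0.13476184,  0.03205319, -0.99035945]]), 't': array([-0.22571495,  0.57240941,  0.83577702])}
```

View pics/scene0.png

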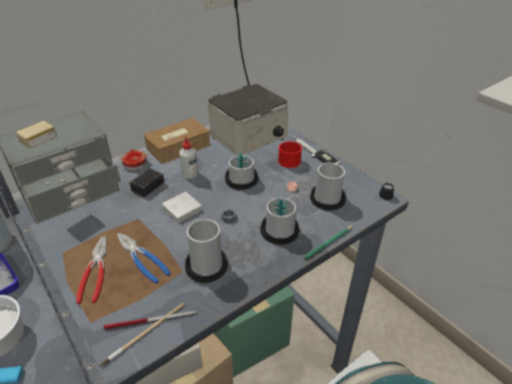

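View pics/top0.png

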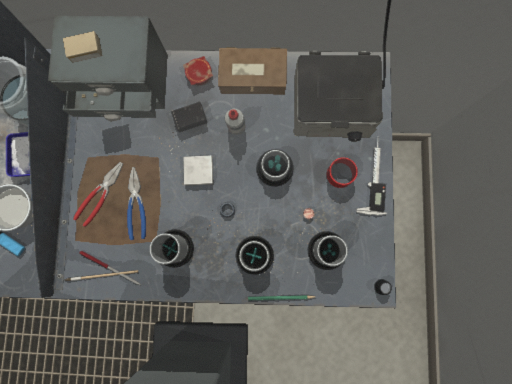

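The scene view shows steel flasks at about (205,248), (281,218), (241,170) and (329,185), with the block at (182,206), the bottle at (189,160) and the red look-alike at (290,153). In the top view the flasks are at (170,248), (255,256), (275,166) and (329,250), and the block at (198,170). Next I'll measure them with depth and enlarge the trees.

```bash
cat > h.py <<'E'
import numpy as np,cv2
def cloud(z):
    d=z['d'];v,u=np.mgrid[:384,:512]
    C=np.stack([(u-z['cx'])/z['fx']*d,(v-z['cy'])/z['fy']*d,d],-1)
    W=(C-z['t'])@z['R']; W[d<=0]=np.nan; return W
def circ(P):
    A=np.c_[2*P,np.ones(len(P))];b=(P**2).sum(1)
    x=np.linalg.lstsq(A,b,rcond=None)[0];return x[:2],np.sqrt(x[2]+x[0]**2+x[1]**2)
E
python3 - <<'E'
from h import *
z=np.load('pics/top0.npz');W=cloud(z);p=z['p'][:,:,::-1]
tiles=[]
for n,(u,v) in dict(A=(170,248),B=(255,256),C=(275,166),D=(329,250),block=(198,170),bottle=(234,118),red=(342,172)).items():
    r=26;S=W[v-r:v+r,u-r:u+r].reshape(-1,3);S=S[~np.isnan(S[:,0])]
    zt=np.percentile(S[:,2],98);h=np.histogram(S[:,2],bins=np.arange(-.005,.13,.005))[0]
    print(n,S.mean(0).round(3),'z98',zt.round(4),h)
    if n in'ABCD':tiles.append(cv2.resize(p[v-32:v+32,u-32:u+32],(384,384),interpolation=cv2.INTER_CUBIC))
t=np.vstack([np.hstack(tiles[:2]),np.hstack(tiles[2:])]);cv2.imwrite('pics/tiles.png',cv2.resize(t,(600,600)))
q=np.load('pics/scene0.npz')['p'][:,:,::-1];cv2.imwrite('pics/sc.png',cv2.resize(q[130:290,170:360],None,fx=3.7,fy=3.7,interpolation=cv2.INTER_CUBIC)[:600])
E
```

```text
A [ 0.458 -0.032  0.019] z98 0.0981 [482 897 295 188 167  28  36  35  35  43  36  33  53  33  31  32  34  30
  38  34 124   9   0   0   0   0]
B [ 0.445 -0.217  0.01 ] z98 0.0704 [614 932 446 237 212   9  10   9   4  13   4   6   4  12 115  17  28   6
   7   0   0   0   0   0   0   0]
C [ 0.645 -0.258  0.01 ] z98 0.0664 [707 915 320 166 196  27  28  30  36  25  39 111  13   6  58  12   0   0
   0   0   0   0   0   0   0   0]
D [ 0.461 -0.378  0.013] z98 0.0831 [661 860 351 185 188  19  20  31  69  27  25  21  21  20  23  20  25 122
   8   0   0   0   0   0   0   0]
block [ 0.634 -0.084  0.005] z98 0.0186 [ 779 1078   20  177  630    5    0    0    0    0    0    0    0    0
    0    0    0    0    0    0    0    0    0    0    0    0]
bottle [ 0.756 -0.162  0.01 ] z98 0.0905 [ 947 1262   49   34   16   11   13   11   14   10   16   13   14   22
   71   85   14   11   14   47    7    3    4    2    0    0]
red [ 0.635 -0.408  0.004] z98 0.045 [1039 1305   38   25   34   26   37   32   30   72   55    0    0    0
    0    0    0    0    0    0    0    0    0    0    0    0]
```

View pics/tiles.png

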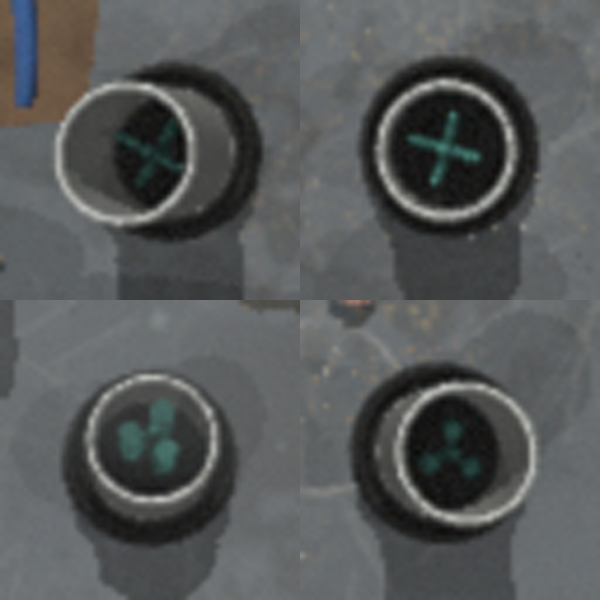

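View pics/sc.png

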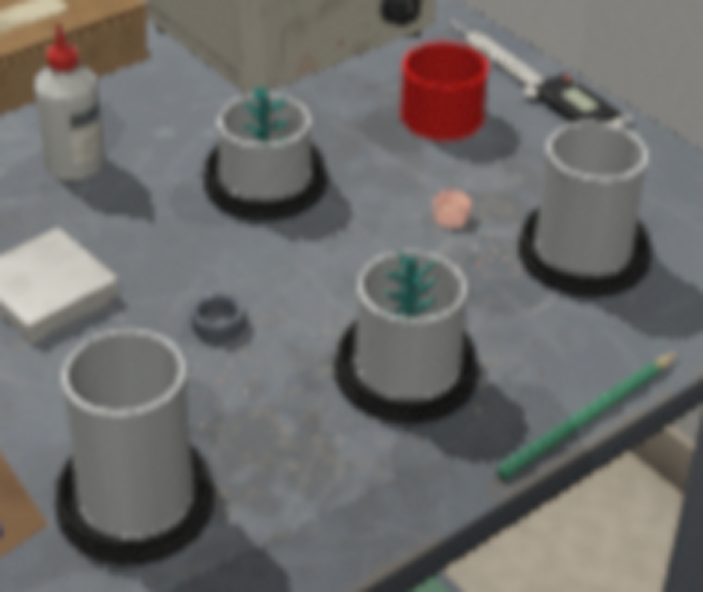

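The tiles show crossed green bars in A (rim z≈98 mm, flask 90; tree below the rim, so rings). B is flask 60 with the bars tree sticking out, C is flask 45 over the discs tree, and D is flask 75 over the beads tree. That makes two swaps, A↔B and C↔D, each through the block. Now the precise centres.

```bash
cat >> h.py <<'E'
G=dict(A=(.457,-.032,.098),B=(.447,-.218,.068),C=(.645,-.258,.053),D=(.461,-.385,.083))
def fitall(z,G=G,W=None):
    W=cloud(z) if W is None else W
    S=W.reshape(-1,3);out={}
    for n,(x,y,h) in G.items():
        g=np.array([x,y]);b=g.copy()
        for i in range(4):
            P=S[(abs(S[:,2]-h)<.006)&(abs(np.hypot(*(S[:,:2]-g).T)-.029)<(.02,.008,.006,.005)[i])][:,:2]
            g,r=circ(P)
            Q=S[(abs(S[:,2]-.0155)<.004)&(abs(np.hypot(*(S[:,:2]-b).T)-.039)<(.02,.01,.007,.006)[i])][:,:2]
            b,rb=circ(Q)
        out[n]=(g,b);print(n,'rim',g.round(4),r.round(4),len(P),'base',b.round(4),rb.round(4),len(Q))
    return out
E
python3 - <<'E'
from h import *
for c in('top','scene'):
    z=np.load(f'pics/{c}0.npz');W=cloud(z);print(c);fitall(z)
    S=W.reshape(-1,3);m=(abs(S[:,2]-.016)<.005)&(abs(S[:,0]-.634)<.05)&(abs(S[:,1]+.084)<.05)
    r=cv2.minAreaRect((S[m][:,:2]*1000).astype(np.float32));print('block',r,np.median(S[m][:,2]))
    m=(S[:,2]>.03)&(abs(S[:,0]-.756)<.04)&(abs(S[:,1]+.15)<.04);print('bottle',np.median(S[m],0).round(3))
E
```

```text
top
A rim [ 0.4563 -0.0408] 0.0286 156 base [ 0.4568 -0.0398] 0.0377 161
B rim [ 0.4456 -0.2172] 0.0285 129 base [ 0.4463 -0.2168] 0.0378 264
C rim [ 0.6412 -0.2578] 0.0286 128 base [ 0.642  -0.2578] 0.0382 209
D rim [ 0.4601 -0.3732] 0.0285 149 base [ 0.46   -0.3747] 0.0382 183
block ((632.03369140625, -85.37396240234375), (64.61068725585938, 65.00362396240234), 3.740095853805542) 0.01624711733235612
bottle [ 0.73 -0.17  0.07]
scene
A rim [ 0.4558 -0.0416] 0.0286 275 base [ 0.4561 -0.0408] 0.0379 209
B rim [ 0.4456 -0.2184] 0.0287 201 base [ 0.4457 -0.2175] 0.0377 162
C rim [ 0.6415 -0.2592] 0.0287 149 base [ 0.6413 -0.2588] 0.0379 120
D rim [ 0.4603 -0.3747] 0.0285 198 base [ 0.46   -0.3756] 0.0379 138
block ((631.4563598632812, -86.9146728515625), (66.61808776855469, 65.30890655517578), 3.396064519882202) 0.018032041337836122
bottle [ 0.728 -0.164  0.065]
```

{"method": "drive_tool", "body": {
  "rows": [
    [-0.5,-0.6,0,-0.3],
    [-1.3,-1.5,0,-0.8],
    [-2.3,-2.6,0,-1.4],
    [-3.3,-3.7,0,-2],
    [-4.3,-4.8,0,-2.24],
    [-5.2,-5.8,0,-2.24],
    [-5.8,-6.5,0,-2.24],
    [-6,-6.8,0,-2.24]
  ],
  "grip": 85,
  "newtons": 40
}}

```text
clock: 0.77
position: [0.2408, 0.3561, 0.2258]
ee_rot: [0.0, 0.001, 1.0, -0.001]
contact_force: [0.1, 0.3, -0.7]
width: 0.0848
gripper_force: 0.0
```

{"method": "drive_tool", "body": {
  "rows": [
    [-0.5,-0.9,0,0],
    [-1.2,-2.2,0,0],
    [-1.9,-3.6,0,0],
    [-2.7,-5,0,0],
    [-3.5,-6.4,0,0],
    [-4.3,-7.8,0,0],
    [-5,-9.2,0,0],
    [-5.6,-10.4,0,0]
  ]
}}

```text
clock: 1.43
position: [0.381, 0.0973, 0.2261]
ee_rot: [0.0, 0.0, 1.0, 0.0]
contact_force: [0.8, -0.7, -0.3]
width: 0.0853
gripper_force: 0.0
```

{"method": "drive_tool", "body": {
  "rows": [
    [-0.7,-1.2,0,0],
    [-1.4,-2.5,0,0],
    [-2.1,-3.9,0,0],
    [-2.6,-4.8,0,0],
    [-2.9,-5.4,0,0],
    [-3,-5.5,0,0],
    [-3,-5.5,0,0],
    [-3,-5.5,0,0]
  ]
}}

```text
clock: 2.1
position: [0.4546, -0.0375, 0.2257]
ee_rot: [-0.001, 0.0, 1.0, 0.001]
contact_force: [1.5, -0.2, -0.4]
width: 0.0854
gripper_force: 0.0
```

{"method": "drive_tool", "body": {
  "rows": [
    [0,-0.14,0.4,0],
    [-0.06,-0.14,1.3,0],
    [-0.06,-0.14,2.4,0],
    [-0.06,-0.14,3.5,0],
    [-0.06,-0.14,4.6,0],
    [-0.06,-0.14,5.5,0],
    [-0.06,-0.14,6,0],
    [-0.06,-0.14,6,0]
  ]
}}

```text
clock: 2.77
position: [0.4531, -0.0402, 0.0731]
ee_rot: [-0.004, -0.001, 1.0, 0.001]
contact_force: [-0.2, 0.0, 0.3]
width: 0.0854
gripper_force: 0.0
```

{"method": "drive_tool", "body": {
  "rows": [
    [0,0,0,0],
    [0,0,0,0],
    [0,0,0,0],
    [0,0,0,0],
    [0,0,0,0],
    [0,0,0,0],
    [0,0,0,0],
    [0,0,0,0]
  ],
  "grip": 52,
  "newtons": 40
}}

```text
clock: 3.43
position: [0.4574, -0.0419, 0.0773]
ee_rot: [0.001, 0.0, 1.0, 0.0]
contact_force: [-0.3, 1.0, 6.9]
width: 0.0599
gripper_force: 43.0
```

{"method": "drive_tool", "body": {
  "rows": [
    [0,0,-0.2,0],
    [0,0,-0.7,0],
    [0,0,-1.4,0],
    [0,0,-2.2,0],
    [0,0,-3,0],
    [0,0,-3.5,0],
    [0,0,-3.6,0],
    [0,0,-3.6,0]
  ]
}}

```text
clock: 4.1
position: [0.4568, -0.0422, 0.1667]
ee_rot: [0.001, 0.0, 1.0, -0.0]
contact_force: [-0.2, 0.5, -3.5]
width: 0.0596
gripper_force: 44.1
```

{"method": "drive_tool", "body": {
  "rows": [
    [-0.5,-0.1,0,0],
    [-1.5,-0.4,0,0],
    [-2.8,-0.7,0,0],
    [-4.1,-1,0,0],
    [-5.4,-1.35,0,0],
    [-6.4,-1.6,0,0],
    [-7,-1.75,0,0],
    [-7.04,-1.76,0,0]
  ]
}}

```text
clock: 4.77
position: [0.6364, -0.0874, 0.1632]
ee_rot: [0.0, 0.0, 1.0, -0.0]
contact_force: [-0.1, 0.5, -2.1]
width: 0.0601
gripper_force: 44.1
```

```bash
cat >> h.py <<'E'
def look(c='scene'):
    from rig import eyes
    p,d=eyes.get_image(c);return dict(p=p,d=d,**eyes.camera_info(c))
def tube(z,g,zlo,zhi):
    "centre of a held tube from its visible outer wall between two heights"
    S=cloud(z).reshape(-1,3);g=np.array(g)
    P=S[(S[:,2]>zlo)&(S[:,2]<zhi)&(np.hypot(*(S[:,:2]-g).T)<.034)]
    from scipy.optimize import least_squares
    f=least_squares(lambda c:np.hypot(*(P[:,:2]-c).T)-.030,g,loss='soft_l1',f_scale=.001)
    print('tube',f.x.round(4),len(P),'rms',np.std(f.fun).round(4),'zmin',np.nanpercentile(P[:,2],.5).round(4));return f.x
E
python3 - <<'E'
from h import *
from rig import get_state
z=look();s=get_state();print(s['position'].round(4))
for a,b in((.075,.105),(.105,.135)):tube(z,s['position'][:2],a,b)
tube(z,s['position'][:2],.06,.2)
E
```

```text
[ 0.6339 -0.0867  0.1633]
tube [ 0.6339 -0.0867] 0 rms nan zmin nan
tube [ 0.6339 -0.0867] 0 rms nan zmin nan
tube [ 0.6339 -0.0867] 0 rms nan zmin nan
  ret = _var(a, axis=axis, dtype=dtype, out=out, ddof=ddof,
  arrmean = um.true_divide(arrmean, div, out=arrmean,
  ret = ret.dtype.type(ret / rcount)
  return np.nanmean(a, axis, out=out, keepdims=keepdims)
```

Run:
```python
from h import *
z=look();w=look('wrist')
cv2.imwrite('pics/s1.png',np.hstack([cv2.resize(z['p'],(400,300)),cv2.resize(w['p'],(400,300))])[:,:,::-1])
```

```text
(no output)
```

View pics/s1.png

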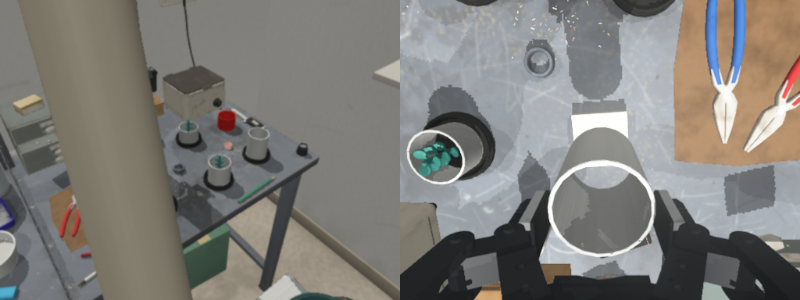

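The arm hides the flask in the scene view. The wrist view shows the flask held squarely, rim near (600,208), with the white block beyond it at (600,122). I'll measure from the wrist depth.

```bash
cat >> h.py <<'E'
def held():
    from rig import get_state
    s=get_state()['position'];z=look('wrist');S=cloud(z).reshape(-1,3);g=s[:2].copy()
    N=S[(np.hypot(*(S[:,:2]-g).T)<.034)&(abs(S[:,2]-s[2])<.08)]
    zr=np.nanpercentile(N[:,2],97)
    for i in range(3):
        P=N[abs(N[:,2]-zr)<.003][:,:2];g,r=circ(P)
    print('tcp',s.round(4),'rim',g.round(4),r.round(4),len(P),'z',zr.round(4));return z,S,g,zr
E
python3 - <<'E'
from h import *
z,S,g,zr=held()
m=(abs(S[:,2]-.016)<.005)&(abs(S[:,0]-.634)<.05)&(abs(S[:,1]+.084)<.05)
P=S[m];print(len(P),P.min(0).round(4),P.max(0).round(4))
E
```

```text
tcp [ 0.6313 -0.0857  0.1641] rim [ 0.5842 -0.0854] 0.0387 897 z 0.2411
1675 [ 0.5971 -0.1197  0.011 ] [ 0.6639 -0.0552  0.0204]
```

```bash
python3 - <<'E'
s=open('h.py').read()
s=s.replace("def held():","def held(off):").replace("zr=np.nanpercentile(N[:,2],97)","N=N[abs(N[:,2]-s[2]-off)<.012];hh,ee=np.histogram(N[:,2],24);k=hh.argmax();zr=ee[k:k+2].mean()")
open('h.py','w').write(s)
E
python3 - <<'E'
from h import *
from rig import get_state
print(np.mean([ (held(.023),get_state()['position'])[1] for i in range(4)],0).round(4))
E
```

```text
tcp [ 0.631  -0.0857  0.1647] rim [ 0.6291 -0.0851] 0.0287 3270 z 0.1862
tcp [ 0.6311 -0.0856  0.1653] rim [ 0.6292 -0.0851] 0.0287 3250 z 0.1868
tcp [ 0.6312 -0.0856  0.1657] rim [ 0.6294 -0.0852] 0.0287 3217 z 0.1872
tcp [ 0.6315 -0.0857  0.1661] rim [ 0.6296 -0.0852] 0.0287 3194 z 0.1876
[ 0.6314 -0.0857  0.1659]
```

{"method": "drive_tool", "body": {
  "rows": [
    [-0.08,-0.04,0.3,0],
    [-0.08,-0.04,0.9,0],
    [-0.08,-0.04,1.6,0],
    [-0.08,-0.04,2.3,0],
    [-0.08,-0.04,2.7,0],
    [-0.08,-0.04,3,0],
    [-0.08,-0.04,3.1,0],
    [-0.08,-0.04,3.15,0]
  ]
}}

```text
clock: 5.83
position: [0.6346, -0.0871, 0.0872]
ee_rot: [0.0, 0.0, 1.0, 0.0]
contact_force: [0.4, 0.6, -2.7]
width: 0.0601
gripper_force: 44.1
```

{"method": "drive_tool", "body": {
  "rows": [
    [0,0,0.03,0],
    [0,0,0.06,0],
    [0,0,0.08,0],
    [0,0,0.1,0],
    [0,0,0.1,0],
    [0,0,0.1,0],
    [0,0,0.1,0],
    [0,0,0.1,0]
  ]
}}

```text
clock: 6.5
position: [0.635, -0.0872, 0.0856]
ee_rot: [0.001, 0.0, 1.0, -0.0]
contact_force: [-0.6, -0.0, 2.3]
width: 0.0595
gripper_force: 44.5
```

{"method": "drive_tool", "body": {
  "rows": [
    [0,0,0,0],
    [0,0,0,0],
    [0,0,0,0],
    [0,0,0,0],
    [0,0,0,0],
    [0,0,0,0],
    [0,0,0,0],
    [0,0,0,0]
  ],
  "grip": 85
}}

```text
clock: 7.17
position: [0.6345, -0.0871, 0.0848]
ee_rot: [-0.0, 0.0, 1.0, 0.0]
contact_force: [0.1, -0.8, -0.1]
width: 0.0855
gripper_force: 0.0
```

{"method": "drive_tool", "body": {
  "rows": [
    [0,0,-0.3,0],
    [0,0,-1,0],
    [0,0,-2,0],
    [0,0,-3,0],
    [0,0,-4,0],
    [0,0,-4.8,0],
    [0,0,-5,0],
    [0,0,-5,0]
  ]
}}

```text
clock: 7.83
position: [0.6356, -0.0873, 0.2122]
ee_rot: [0.002, 0.0, 1.0, -0.001]
contact_force: [-0.0, -0.2, -1.0]
width: 0.0849
gripper_force: 0.0
```

```bash
cat >> h.py <<'E'
def rims(c,G):
    from rig import get_state
    print(get_state()['position'].round(4));S=cloud(look(c)).reshape(-1,3)
    for n,(x,y,h) in G.items():
        g=np.array([x,y])
        for i in range(4):
            P=S[(abs(S[:,2]-h)<.006)&(abs(np.hypot(*(S[:,:2]-g).T)-.029)<(.02,.008,.006,.005)[i])]
            if len(P)<20: print(n,'none');break
            g,r=circ(P[:,:2])
        else: print(n,g.round(4),r.round(4),np.median(P[:,2]).round(4),len(P))
E
python3 -c "
from h import *
rims('wrist',dict(blk=(.632,-.086,.106)))
rims('top',dict(blk=(.632,-.086,.106),B=G['B']))"
```

```text
[ 0.6356 -0.0873  0.2122]
blk [ 0.6317 -0.0863] 0.0284 0.1046 889
[ 0.6346 -0.087   0.2102]
blk [ 0.6339 -0.0861] 0.0285 0.1049 153
B [ 0.4456 -0.2172] 0.0285 0.068 128
```

{"method": "drive_tool", "body": {
  "rows": [
    [0.5,-0.4,0,0],
    [1.6,-1.1,0,0],
    [2.9,-2,0,0],
    [4.2,-2.9,0,0],
    [5.5,-3.8,0,0],
    [6.6,-4.6,0,0],
    [7.4,-5.1,0,0],
    [7.56,-5.24,0,0]
  ]
}}

```text
clock: 8.6
position: [0.4411, -0.2187, 0.208]
ee_rot: [-0.003, 0.002, 1.0, 0.001]
contact_force: [-0.0, 0.5, 0.0]
width: 0.0848
gripper_force: 0.0
```

{"method": "drive_tool", "body": {
  "rows": [
    [0,0,0,0],
    [0,0,0.5,0],
    [0,0,1.2,0],
    [0,0,1.8,0],
    [0,0,2,0],
    [0,0,2,0],
    [0,0,2,0],
    [0,0,2,0]
  ]
}}

```text
clock: 9.27
position: [0.4465, -0.2181, 0.1604]
ee_rot: [0.001, -0.0, 1.0, -0.0]
contact_force: [0.2, -0.3, -0.1]
width: 0.0851
gripper_force: 0.0
```

{"method": "drive_tool", "body": {
  "rows": [
    [0,0,0.4,0],
    [0,0,1.2,0],
    [0,0,2.2,0],
    [0,0,3.2,0],
    [0,0,4,0],
    [0,0,4.4,0],
    [0,0,4.4,0],
    [0,0,4.4,0]
  ]
}}

```text
clock: 9.93
position: [0.4455, -0.218, 0.0496]
ee_rot: [-0.0, 0.0, 1.0, 0.0]
contact_force: [1.6, 0.1, -0.7]
width: 0.0852
gripper_force: 0.0
```

{"method": "drive_tool", "body": {
  "rows": [
    [0,0,0,0],
    [0,0,0,0],
    [0,0,0,0],
    [0,0,0,0],
    [0,0,0,0],
    [0,0,0,0],
    [0,0,0,0],
    [0,0,0,0]
  ],
  "grip": 52
}}

```text
clock: 10.6
position: [0.4465, -0.2187, 0.0515]
ee_rot: [0.001, 0.0, 1.0, -0.001]
contact_force: [-0.2, -0.1, 6.1]
width: 0.0587
gripper_force: 41.9
```

{"method": "drive_tool", "body": {
  "rows": [
    [0,0,-0.2,0],
    [0,0,-0.7,0],
    [0,0,-1.4,0],
    [0,0,-2.2,0],
    [0,0,-3,0],
    [0,0,-3.7,0],
    [0,0,-4,0],
    [0,0,-4,0]
  ]
}}

```text
clock: 11.27
position: [0.4466, -0.2187, 0.1518]
ee_rot: [0.002, 0.0, 1.0, -0.001]
contact_force: [0.2, 0.5, -1.4]
width: 0.0592
gripper_force: 43.5
```

{"method": "drive_tool", "body": {
  "rows": [
    [-0.05,0.5,0,0],
    [-0.1,1.6,0,0],
    [-0.2,2.9,0,0],
    [-0.3,4.2,0,0],
    [-0.35,5.5,0,0],
    [-0.4,6.5,0,0],
    [-0.43,7,0,0],
    [-0.43,7.1,0,0]
  ]
}}

```text
clock: 11.93
position: [0.4544, -0.0371, 0.1483]
ee_rot: [-0.002, -0.001, 1.0, 0.001]
contact_force: [0.6, -0.4, -0.5]
width: 0.0587
gripper_force: 43.6
```

{"method": "drive_tool", "body": {
  "rows": [
    [0,0,0,0],
    [0,0,0,0],
    [0,0,0.3,0],
    [0,0,0.6,0],
    [0,0,0.6,0],
    [0,0,0.6,0],
    [0,0,0.6,0],
    [0,0,0.6,0]
  ]
}}

```text
clock: 12.6
position: [0.4565, -0.0409, 0.1349]
ee_rot: [0.0, 0.0, 1.0, 0.0]
contact_force: [0.2, -0.9, -1.6]
width: 0.0589
gripper_force: 43.7
```

```bash
python3 -c "
from h import *
z,S,g,zr=held(.018)
z,S,g,zr=held(.018)
b=np.array([.4565,-.0403])
for i in range(4):
    Q=S[(abs(S[:,2]-.0155)<.004)&(abs(np.hypot(*(S[:,:2]-b).T)-.039)<.007)][:,:2]
    b,r=circ(Q)
print('base',b.round(4),r.round(4),len(Q))"
```

```text
tcp [ 0.4565 -0.0409  0.1349] rim [ 0.4545 -0.0402] 0.0286 2914 z 0.1524
tcp [ 0.4565 -0.0408  0.135 ] rim [ 0.4544 -0.0401] 0.0285 3094 z 0.1515
base [ 0.4557 -0.0405] 0.0377 1617
```

{"method": "drive_tool", "body": {
  "rows": [
    [-0.03,0,0.3,0],
    [-0.03,0,0.9,0],
    [-0.03,0,1.6,0],
    [-0.03,0,2.3,0],
    [-0.03,0,2.8,0],
    [-0.03,0,3.1,0],
    [-0.03,0,3.2,0],
    [-0.03,0,3.25,0]
  ]
}}

```text
clock: 13.37
position: [0.457, -0.0405, 0.0532]
ee_rot: [-0.0, 0.0, 1.0, 0.0]
contact_force: [-0.1, 0.6, -2.3]
width: 0.059
gripper_force: 43.7
```

{"method": "drive_tool", "body": {
  "rows": [
    [0,0,0.03,0],
    [0,0,0.06,0],
    [0,0,0.1,0],
    [0,0,0.13,0],
    [0,0,0.15,0],
    [0,0,0.15,0],
    [0,0,0.15,0],
    [0,0,0.15,0]
  ]
}}

```text
clock: 14.03
position: [0.4581, -0.0407, 0.0514]
ee_rot: [0.001, 0.0, 1.0, -0.0]
contact_force: [-1.7, -0.0, 7.4]
width: 0.0589
gripper_force: 44.6
```

Landed (force +7 N). Release, rise, go back to the block.

{"method": "drive_tool", "body": {
  "rows": [
    [0,0,0,0],
    [0,0,0,0],
    [0,0,0,0],
    [0,0,0,0],
    [0,0,0,0],
    [0,0,0,0],
    [0,0,0,0],
    [0,0,0,0]
  ],
  "grip": 85
}}

```text
clock: 14.7
position: [0.457, -0.0405, 0.0498]
ee_rot: [-0.0, 0.0, 1.0, 0.0]
contact_force: [0.3, -0.0, 0.2]
width: 0.0851
gripper_force: 0.0
```

{"method": "drive_tool", "body": {
  "rows": [
    [0,0,-0.3,0],
    [0,0,-1,0],
    [0,0,-2,0],
    [0,0,-3,0],
    [0,0,-4,0],
    [0,0,-4.8,0],
    [0,0,-5,0],
    [0,0,-5,0]
  ]
}}

```text
clock: 15.37
position: [0.4582, -0.0408, 0.1767]
ee_rot: [0.002, 0.0, 1.0, -0.0]
contact_force: [-0.4, -0.5, -0.2]
width: 0.0848
gripper_force: 0.0
```

{"method": "drive_tool", "body": {
  "rows": [
    [-0.5,-0.1,0,0],
    [-1.5,-0.4,0,0],
    [-2.8,-0.7,0,0],
    [-4.1,-1,0,0],
    [-5.4,-1.4,0,0],
    [-6.4,-1.7,0,0],
    [-7,-1.82,0,0],
    [-7,-1.82,0,0]
  ]
}}

```text
clock: 16.03
position: [0.6354, -0.0872, 0.1715]
ee_rot: [-0.0, 0.0, 1.0, 0.0]
contact_force: [-0.0, -0.1, 0.3]
width: 0.0851
gripper_force: 0.0
```

{"method": "drive_tool", "body": {
  "rows": [
    [0,0,0,0],
    [0,0,0,0],
    [0,0,0,0],
    [0,0,0,0],
    [0,0,0,0],
    [0,0,0,0],
    [0,0,0,0],
    [0,0,0,0]
  ]
}}

```text
clock: 16.7
position: [0.6319, -0.086, 0.1752]
ee_rot: [0.0, 0.0, 1.0, -0.0]
contact_force: [-0.6, -0.2, -0.6]
width: 0.0852
gripper_force: 0.0
```

```bash
python3 -c "
from h import *
rims('wrist',dict(blk=(.632,-.086,.106),A=(.4565,-.0405,.068)))
rims('top',dict(blk=(.632,-.086,.106),A=(.4565,-.0405,.068)))"
```

```text
[ 0.6319 -0.086   0.1752]
blk [ 0.633  -0.0867] 0.0284 0.1063 1348
A none
[ 0.632  -0.086   0.1751]
blk [ 0.6339 -0.0862] 0.0285 0.1054 109
A [ 0.4572 -0.0396] 0.0285 0.0679 147
```

{"method": "drive_tool", "body": {
  "rows": [
    [-0.04,-0.02,0.4,0],
    [-0.04,-0.02,1.2,0],
    [-0.04,-0.02,2.2,0],
    [-0.04,-0.02,3,0],
    [-0.04,-0.02,3.5,0],
    [-0.04,-0.02,3.6,0],
    [-0.04,-0.02,3.6,0],
    [-0.04,-0.02,3.6,0]
  ]
}}

```text
clock: 17.47
position: [0.6335, -0.0867, 0.0851]
ee_rot: [0.0, 0.0, 1.0, -0.0]
contact_force: [-1.0, -0.3, -0.4]
width: 0.0849
gripper_force: 0.0
```

{"method": "drive_tool", "body": {
  "rows": [
    [0,0,0,0],
    [0,0,0,0],
    [0,0,0,0],
    [0,0,0,0],
    [0,0,0,0],
    [0,0,0,0],
    [0,0,0,0],
    [0,0,0,0]
  ],
  "grip": 52
}}

```text
clock: 18.13
position: [0.6341, -0.0868, 0.0865]
ee_rot: [0.002, 0.0, 1.0, -0.0]
contact_force: [-0.9, 0.1, 6.5]
width: 0.0596
gripper_force: 42.3
```

{"method": "drive_tool", "body": {
  "rows": [
    [0,0,-0.2,0],
    [0,0,-0.7,0],
    [0,0,-1.4,0],
    [0,0,-2.2,0],
    [0,0,-3,0],
    [0,0,-3.7,0],
    [0,0,-4,0],
    [0,0,-4,0]
  ]
}}

```text
clock: 18.8
position: [0.6338, -0.0867, 0.1865]
ee_rot: [0.002, 0.0, 1.0, -0.0]
contact_force: [0.0, 0.3, -3.0]
width: 0.0595
gripper_force: 43.9
```

{"method": "drive_tool", "body": {
  "rows": [
    [0.5,-0.4,0,0],
    [1.6,-1.1,0,0],
    [2.9,-2,0,0],
    [4.2,-2.9,0,0],
    [5.5,-3.8,0,0],
    [6.6,-4.6,0,0],
    [7.4,-5.1,0,0],
    [7.48,-5.23,0,0]
  ]
}}

```text
clock: 19.47
position: [0.4408, -0.2179, 0.1832]
ee_rot: [-0.003, 0.002, 1.0, 0.001]
contact_force: [-1.0, 0.5, -2.9]
width: 0.0597
gripper_force: 44.1
```

{"method": "drive_tool", "body": {
  "rows": [
    [0,0,0,0],
    [0,0,0,0],
    [0,0,0,0],
    [0,0,0,0],
    [0,0,0,0],
    [0,0,0,0],
    [0,0,0,0],
    [0,0,0,0]
  ]
}}

```text
clock: 20.13
position: [0.4462, -0.217, 0.1848]
ee_rot: [0.0, -0.0, 1.0, 0.0]
contact_force: [0.6, 0.0, -2.8]
width: 0.0597
gripper_force: 44.1
```

```bash
cat >> h.py <<'E'
def check(off,b):
    z,S,g,zr=held(off);z,S,g,zr=held(off);b=np.array(b)
    for i in range(4):
        Q=S[(abs(S[:,2]-.0155)<.004)&(abs(np.hypot(*(S[:,:2]-b).T)-.039)<.007)][:,:2]
        b,r=circ(Q)
    print('base',b.round(4),r.round(4),len(Q))
E
python3 -c "
from h import *
check(.023,(.446,-.2172))"
```

```text
tcp [ 0.4462 -0.217   0.1848] rim [ 0.4452 -0.2165] 0.0286 3247 z 0.2043
tcp [ 0.4462 -0.2171  0.1848] rim [ 0.4451 -0.2166] 0.0286 3276 z 0.2043
base [ 0.4455 -0.2179] 0.0378 801
```

{"method": "drive_tool", "body": {
  "rows": [
    [0,-0.02,0.4,0],
    [0,-0.02,1.1,0],
    [0,-0.02,1.9,0],
    [0,-0.02,2.7,0],
    [0,-0.02,3.4,0],
    [0,-0.02,3.9,0],
    [0,-0.02,4.1,0],
    [0,-0.02,4.15,0]
  ]
}}

```text
clock: 20.9
position: [0.4451, -0.2173, 0.0796]
ee_rot: [-0.001, 0.0, 1.0, 0.001]
contact_force: [-0.1, -0.2, -2.5]
width: 0.0598
gripper_force: 44.1
```

{"method": "drive_tool", "body": {
  "rows": [
    [0,0,0.04,0],
    [0,0,0.08,0],
    [0,0,0.12,0],
    [0,0,0.15,0],
    [0,0,0.18,0],
    [0,0,0.18,0],
    [0,0,0.18,0],
    [0,0,0.18,0]
  ]
}}

```text
clock: 21.57
position: [0.4472, -0.2184, 0.0785]
ee_rot: [0.002, 0.0, 1.0, -0.001]
contact_force: [-1.6, 1.6, 6.7]
width: 0.0599
gripper_force: 45.0
```

{"method": "drive_tool", "body": {
  "rows": [
    [0,0,0,0],
    [0,0,0,0],
    [0,0,0,0],
    [0,0,0,0],
    [0,0,0,0],
    [0,0,0,0],
    [0,0,0,0],
    [0,0,0,0]
  ],
  "grip": 85
}}

```text
clock: 22.23
position: [0.446, -0.2178, 0.0765]
ee_rot: [-0.0, 0.0, 1.0, 0.0]
contact_force: [-0.3, -0.6, 1.1]
width: 0.0853
gripper_force: 0.0
```

{"method": "drive_tool", "body": {
  "rows": [
    [0,0,-0.3,0],
    [0,0,-1,0],
    [0,0,-2,0],
    [0,0,-3,0],
    [0,0,-4,0],
    [0,0,-4.8,0],
    [0,0,-5,0],
    [0,0,-5,0]
  ]
}}

```text
clock: 22.9
position: [0.4469, -0.2184, 0.2034]
ee_rot: [0.002, 0.0, 1.0, -0.001]
contact_force: [-0.0, -0.5, -0.1]
width: 0.0854
gripper_force: 0.0
```

{"method": "drive_tool", "body": {
  "rows": [
    [-0.5,-0.1,0,0],
    [-1.6,-0.3,0,0],
    [-3,-0.6,0,0],
    [-4.4,-0.9,0,0],
    [-5.8,-1.2,0,0],
    [-7,-1.5,0,0],
    [-7.7,-1.64,0,0],
    [-7.8,-1.65,0,0]
  ]
}}

```text
clock: 23.57
position: [0.6444, -0.2594, 0.1975]
ee_rot: [-0.001, -0.0, 1.0, 0.001]
contact_force: [0.1, -0.1, 0.2]
width: 0.0851
gripper_force: 0.0
```

{"method": "drive_tool", "body": {
  "rows": [
    [0,0,0,0],
    [0,0,0,0],
    [0,0,0,0],
    [0,0,0,0],
    [0,0,0,0],
    [0,0,0,0],
    [0,0,0,0],
    [0,0,0,0]
  ]
}}

```text
clock: 24.23
position: [0.6408, -0.2591, 0.202]
ee_rot: [0.0, 0.0, 1.0, -0.0]
contact_force: [-0.2, 0.5, -0.4]
width: 0.0851
gripper_force: 0.0
```

```bash
python3 -c "
from h import *
rims('wrist',dict(C=(.6413,-.2585,.053)))
rims('top',dict(B=(.446,-.2175,.098),C=(.6413,-.2585,.053)))"
```

```text
[ 0.6408 -0.2591  0.202 ]
C [ 0.6405 -0.2588] 0.0284 0.0534 716
[ 0.6409 -0.2591  0.2019]
B [ 0.4473 -0.2173] 0.0286 0.098 97
C [ 0.6416 -0.2572] 0.028 0.052 45
```

{"method": "drive_tool", "body": {
  "rows": [
    [0,0,0.4,0],
    [0,0,1.3,0],
    [0,0,2.4,0],
    [0,0,3.5,0],
    [0,0,4.6,0],
    [0,0,5.5,0],
    [0,0,6,0],
    [0,0,6.2,0]
  ]
}}

```text
clock: 25.0
position: [0.6393, -0.2582, 0.0433]
ee_rot: [-0.002, 0.0, 1.0, 0.001]
contact_force: [-0.2, 0.2, 0.4]
width: 0.0853
gripper_force: 0.0
```

{"method": "drive_tool", "body": {
  "rows": [
    [0,0,0.1,0],
    [0,0,0.18,0],
    [0,0,0.2,0],
    [0,0,0.2,0],
    [0,0,0.2,0],
    [0,0,0.2,0],
    [0,0,0.2,0],
    [0,0,0.2,0]
  ]
}}

```text
clock: 25.67
position: [0.6411, -0.2591, 0.042]
ee_rot: [0.0, 0.0, 1.0, -0.0]
contact_force: [-0.3, -1.0, 0.3]
width: 0.085
gripper_force: 0.0
```

{"method": "drive_tool", "body": {
  "rows": [
    [0,0,0,0],
    [0,0,0,0],
    [0,0,0,0],
    [0,0,0,0],
    [0,0,0,0],
    [0,0,0,0],
    [0,0,0,0],
    [0,0,0,0]
  ],
  "grip": 52
}}

```text
clock: 26.33
position: [0.6418, -0.2576, 0.0433]
ee_rot: [0.001, 0.0, 1.0, 0.001]
contact_force: [-0.4, 4.8, 7.6]
width: 0.0522
gripper_force: 5.6
```

Run:
```python
from h import *
z=look('scene');w=look('wrist')
cv2.imwrite('pics/s2.png',np.hstack([cv2.resize(z['p'][90:240,180:380],(400,300)),cv2.resize(w['p'][180:,100:412],(400,300))])[:,:,::-1])
```

```text
(no output)
```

View pics/s2.png

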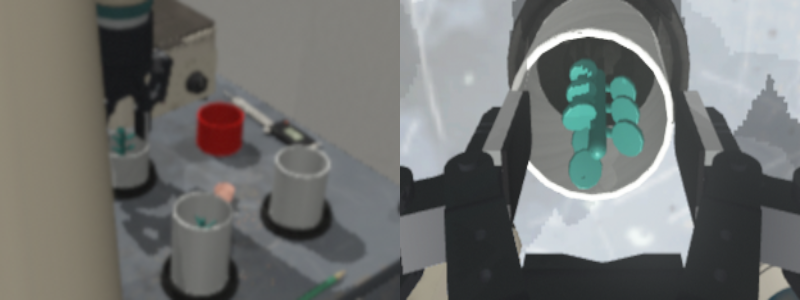

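```bash
python3 -c "
from h import *
from rig import get_state
s=get_state();print(s['position'],s['width'],s['gripper_force'])
rims('wrist',dict(C=(.6413,-.2585,.053)))
w=look('wrist');W=cloud(w)
i=dict(w);c=lambda X:((lambda q:(q[:2]/q[2]*w['fx']+[w['cx'],w['cy']]).round(0))(w['R']@np.array(X)+w['t']))
for X in((.641,-.2585,.053),(.641,-.2885,.053),(.641,-.2285,.053),(.641,-.2285,.043)):print(X,c(X))
S=W.reshape(-1,3)
for s in(1,-1):
    m=(S[:,2]>.02)&(S[:,2]<.075)&(abs(S[:,0]-.641)<.02)&((S[:,1]+.2585)*s>.02)&((S[:,1]+.2585)*s<.06)
    P=S[m];print(s,len(P));
    for zz in np.arange(.02,.075,.005):
        q=P[abs(P[:,2]-zz)<.0025];print(round(zz,3),len(q),q.min(0).round(4) if len(q) else'',q.max(0).round(4) if len(q) else'')
"
```

```text
[ 0.64183937 -0.25759137  0.0433311 ] 0.051806425445402315 5.575225753127597
[ 0.6418 -0.2576  0.0433]
C [ 0.6405 -0.2611] 0.0284 0.0534 3053
(0.641, -0.2585, 0.053) [254. 260.]
(0.641, -0.2885, 0.053) [190. 260.]
(0.641, -0.2285, 0.053) [319. 260.]
(0.641, -0.2285, 0.043) [315. 250.]
1 2044
0.02 37 [ 0.6215 -0.2384  0.02  ] [ 0.6582 -0.2332  0.0225]
0.025 91 [ 0.6216 -0.2384  0.0225] [ 0.6577 -0.2322  0.0275]
0.03 86 [ 0.6217 -0.2384  0.0276] [ 0.6576 -0.2327  0.0325]
0.035 100 [ 0.622  -0.2384  0.0325] [ 0.6576 -0.2325  0.0375]
0.04 102 [ 0.6216 -0.2385  0.0375] [ 0.6573 -0.2328  0.0425]
0.045 114 [ 0.6219 -0.2385  0.0426] [ 0.6573 -0.2331  0.0475]
0.05 104 [ 0.622  -0.2385  0.0477] [ 0.6575 -0.2329  0.0525]
0.055 527 [ 0.6223 -0.2385  0.0525] [ 0.659  -0.2242  0.0575]
0.06 203 [ 0.6296 -0.2312  0.0575] [ 0.6522 -0.218   0.0625]
0.065 245 [ 0.6297 -0.2313  0.0625] [ 0.6526 -0.2173  0.0675]
0.07 280 [ 0.6294 -0.2313  0.0675] [ 0.652  -0.2175  0.0725]
-1 1926
0.02 70 [ 0.6228 -0.2878  0.02  ] [ 0.6608 -0.2795  0.0225]
0.025 147 [ 0.6211 -0.2881  0.0225] [ 0.6608 -0.2794  0.0275]
0.03 140 [ 0.6214 -0.2882  0.0276] [ 0.6608 -0.2792  0.0325]
0.035 123 [ 0.6217 -0.2881  0.0325] [ 0.661  -0.2794  0.0375]
0.04 100 [ 0.6214 -0.288   0.0376] [ 0.6608 -0.2792  0.0425]
0.045 96 [ 0.6213 -0.2877  0.0426] [ 0.661  -0.2792  0.0475]
0.05 109 [ 0.6215 -0.2892  0.0475] [ 0.661  -0.2796  0.0525]
0.055 257 [ 0.621  -0.2895  0.0525] [ 0.6609 -0.2799  0.0575]
0.06 193 [ 0.6295 -0.2953  0.0576] [ 0.6519 -0.2827  0.0625]
0.065 257 [ 0.6295 -0.2965  0.0625] [ 0.6522 -0.2828  0.0675]
0.07 277 [ 0.6293 -0.2969  0.0675] [ 0.6519 -0.2828  0.0725]
```

The wrist view shows the flask upright. The fingers closed to 52 mm and pushed it about 2 mm along -y, so the grip isn't right: at least one finger looks to be above or beside the wall. I'll open and measure where the tips really are.

{"method": "drive_tool", "body": {
  "rows": [
    [0,0,0,0],
    [0,0,0,0],
    [0,0,0,0],
    [0,0,0,0],
    [0,0,0,0],
    [0,0,0,0],
    [0,0,0,0],
    [0,0,0,0]
  ],
  "grip": 85
}}

```text
clock: 27.2
position: [0.6409, -0.2591, 0.0414]
ee_rot: [-0.0, 0.0, 1.0, 0.0]
contact_force: [-0.0, 1.2, 0.9]
width: 0.0848
gripper_force: 0.0
```

```bash
python3 -c "
from h import *
from rig import get_state
s=get_state();p=s['position'];print(p,s['width'])
rims('wrist',dict(C=(.6405,-.2611,.053)))
w=look('wrist');S=cloud(w).reshape(-1,3)-p
for sg in(1,-1):
    m=(abs(S[:,0])<.013)&(S[:,1]*sg>.033)&(S[:,1]*sg<.062)&(S[:,2]>-.03)&(S[:,2]<.05)
    P=S[m]
    for zz in np.arange(-.03,.05,.005):
        q=P[abs(P[:,2]-zz)<.0025];
        if len(q):print(sg,round(zz,3),len(q),q.min(0).round(4),q.max(0).round(4))
cv2.imwrite('pics/w3.png',cv2.resize(w['p'][150:,60:452],(800,478))[:,:,::-1])
"
```

```text
[ 0.64093975 -0.25911488  0.04141825] 0.08475488803728386
[ 0.6409 -0.2591  0.0414]
C [ 0.6405 -0.2598] 0.0284 0.0533 3376
1 -0.03 77 [-0.013   0.0331 -0.03  ] [ 0.0083  0.0364 -0.0275]
1 -0.025 366 [-0.0129  0.034  -0.0275] [ 0.013   0.0405 -0.0226]
1 -0.02 1 [-0.0057  0.0374 -0.0225] [-0.0057  0.0374 -0.0225]
1 0.02 91 [-0.0108  0.0425  0.0184] [0.0101 0.0435 0.0225]
1 0.025 270 [-0.0123  0.0426  0.0225] [0.0104 0.0552 0.0274]
1 0.03 357 [-0.0123  0.0427  0.0275] [0.0109 0.0566 0.0325]
1 0.035 414 [-0.0123  0.0427  0.0325] [0.0108 0.0568 0.0375]
1 0.04 464 [-0.0124  0.0424  0.0375] [0.0109 0.0569 0.0425]
1 0.045 504 [-0.0124  0.0426  0.0425] [0.0109 0.0569 0.0475]
-1 -0.03 57 [-0.0128 -0.0362 -0.03  ] [ 0.0033 -0.0331 -0.0276]
-1 -0.025 301 [-0.013  -0.04   -0.0274] [ 0.0118 -0.0336 -0.0232]
-1 0.02 85 [-0.0106 -0.0424  0.0181] [ 0.0092 -0.0414  0.0225]
-1 0.025 287 [-0.0122 -0.0543  0.0225] [ 0.0105 -0.0413  0.0275]
-1 0.03 366 [-0.0128 -0.0557  0.0275] [ 0.0107 -0.0414  0.0325]
-1 0.035 405 [-0.0123 -0.0557  0.0325] [ 0.0113 -0.0414  0.0375]
-1 0.04 448 [-0.0125 -0.0557  0.0375] [ 0.0102 -0.0412  0.0425]
-1 0.045 525 [-0.0126 -0.0558  0.0425] [ 0.0108 -0.0414  0.0475]
```

View pics/w3.png

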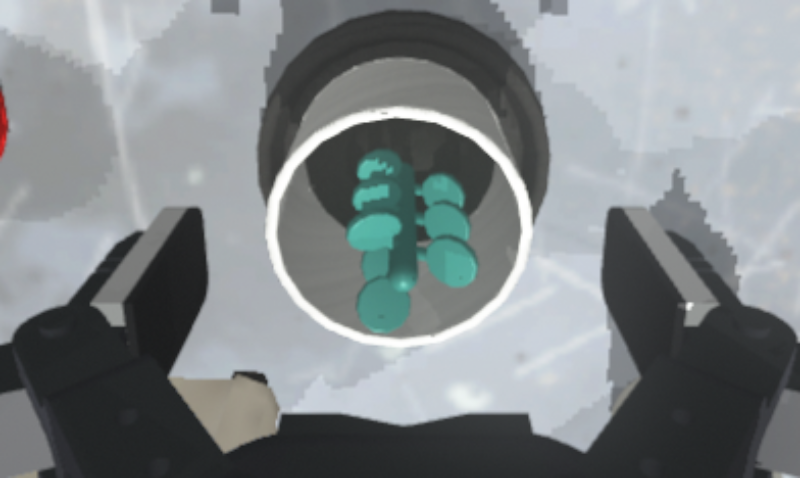

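The wrist view shows open pads whose ends sit well above the TCP: about 18 mm above it, at z≈60 mm, so they are clear of this flask's 53 mm rim. That means I have to go lower than the description suggests. I'll go down in a small step and check.

{"method": "drive_tool", "body": {
  "rows": [
    [0,0,0.1,0],
    [0,0,0.2,0],
    [0,0,0.3,0],
    [0,0,0.4,0],
    [0,0,0.5,0],
    [0,0,0.6,0],
    [0,0,0.6,0],
    [0,0,0.6,0]
  ]
}}

```text
clock: 27.97
position: [0.6408, -0.259, 0.0263]
ee_rot: [-0.0, 0.0, 1.0, 0.0]
contact_force: [-0.4, 0.2, -0.7]
width: 0.0851
gripper_force: 0.0
```

```bash
python3 -c "
from h import *
from rig import get_state
s=get_state();p=s['position'];print(p,s['contact_force'])
w=look('wrist');S=cloud(w).reshape(-1,3)
N=S[(np.hypot(*(S[:,:2]-p[:2]).T)<.05)&(S[:,2]>.05)]
print(np.histogram(N[:,2],bins=np.arange(.05,.2,.01)))
m=(abs(S[:,0]-p[0])<.013)&(abs(abs(S[:,1]-p[1])-.048)<.009)&(S[:,2]<.12)
print(np.histogram(S[m][:,2],bins=np.arange(-.005,.12,.005))[0])
N=S[(np.hypot(*(S[:,:2]-p[:2]).T)<.02)&(S[:,2]>.02)&(S[:,2]<.09)];print('tree top',np.percentile(N[:,2],99))
cv2.imwrite('pics/w4.png',cv2.resize(w['p'][150:,60:452],(600,360))[:,:,::-1])
"
```

```text
[ 0.64083247 -0.25897303  0.02625136] [-0.39849924  0.24433925 -0.65254032]
(array([5668, 3340, 2100, 1223, 1483, 3339, 8557,  998,    0,    0,    0,
          0,    0,    0,    0]), array([0.05, 0.06, 0.07, 0.08, 0.09, 0.1 , 0.11, 0.12, 0.13, 0.14, 0.15,
       0.16, 0.17, 0.18, 0.19, 0.2 ]))
[  30 2062   13    0  121    0    0    0    0    0  291  580  744  850
  943 1047  902 1050  358  975 3332  625  185  110]
tree top 0.07391412264124013
```

View pics/w4.png

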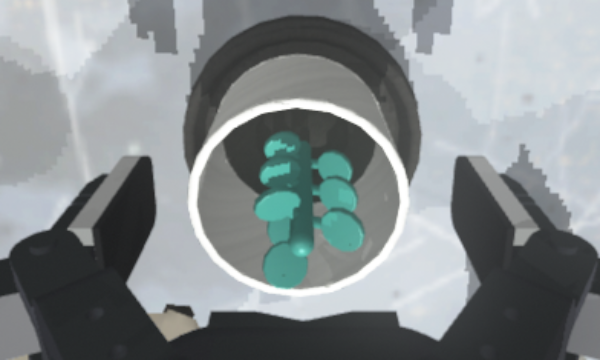

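{"method": "drive_tool", "body": {
  "rows": [
    [0,-0.02,0.1,0],
    [0,-0.02,0.2,0],
    [0,-0.02,0.25,0],
    [0,-0.02,0.25,0],
    [0,-0.02,0.25,0],
    [0,-0.02,0.25,0],
    [0,-0.02,0.25,0],
    [0,-0.02,0.25,0]
  ]
}}

```text
clock: 28.68
position: [0.6411, -0.2596, 0.0204]
ee_rot: [0.0, 0.0, 1.0, -0.0]
contact_force: [-0.5, -0.2, -0.6]
width: 0.0847
gripper_force: 0.0
```

{"method": "drive_tool", "body": {
  "rows": [
    [0,0,0,0],
    [0,0,0,0],
    [0,0,0,0],
    [0,0,0,0],
    [0,0,0,0],
    [0,0,0,0],
    [0,0,0,0],
    [0,0,0,0]
  ],
  "grip": 52
}}

```text
clock: 29.35
position: [0.6413, -0.2595, 0.0208]
ee_rot: [0.0, 0.0, 1.0, 0.0]
contact_force: [-0.6, 1.9, 5.8]
width: 0.0607
gripper_force: 42.9
```

{"method": "drive_tool", "body": {
  "rows": [
    [0,0,-0.2,0],
    [0,0,-0.7,0],
    [0,0,-1.4,0],
    [0,0,-2.2,0],
    [0,0,-3,0],
    [0,0,-3.4,0],
    [0,0,-3.6,0],
    [0,0,-3.6,0]
  ]
}}

```text
clock: 30.02
position: [0.6415, -0.2599, 0.1116]
ee_rot: [0.001, 0.0, 1.0, -0.001]
contact_force: [0.3, 0.3, -2.1]
width: 0.0609
gripper_force: 43.8
```

{"method": "drive_tool", "body": {
  "rows": [
    [0.05,0.5,0,0],
    [0.1,1.5,0,0],
    [0.15,2.8,0,0],
    [0.2,4.1,0,0],
    [0.25,5.4,0,0],
    [0.3,6.4,0,0],
    [0.36,6.9,0,0],
    [0.36,6.92,0,0]
  ]
}}

```text
clock: 30.68
position: [0.6303, -0.0828, 0.109]
ee_rot: [-0.002, -0.002, 1.0, 0.001]
contact_force: [-0.1, 0.2, -2.0]
width: 0.0609
gripper_force: 43.9
```

{"method": "drive_tool", "body": {
  "rows": [
    [0,0,0,0],
    [0,0,0,0],
    [0,0,0,0],
    [0,0,0,0],
    [0,0,0,0],
    [0,0,0,0],
    [0,0,0,0],
    [0,0,0,0]
  ]
}}

```text
clock: 31.35
position: [0.632, -0.0869, 0.1103]
ee_rot: [0.0, 0.0, 1.0, 0.0]
contact_force: [1.0, -0.5, -1.4]
width: 0.0608
gripper_force: 43.9
```

```bash
python3 -c "
from h import *
z,S,g,zr=held(.033)
m=(abs(S[:,2]-.016)<.005)&(abs(S[:,0]-.634)<.05)&(abs(S[:,1]+.084)<.05)
P=S[m];print(len(P),np.nanpercentile(P,1,axis=0).round(4),np.nanpercentile(P,99,axis=0).round(4))"
```

```text
tcp [ 0.632  -0.0869  0.1103] rim [ 0.6315 -0.0863] 0.0287 3946 z 0.1428
3899 [ 0.5984 -0.1184  0.0132] [ 0.6633 -0.0556  0.0187]
```

{"method": "drive_tool", "body": {
  "rows": [
    [0,-0.02,0.3,0],
    [0,-0.02,0.9,0],
    [0,-0.02,1.6,0],
    [0,-0.02,2.3,0],
    [0,-0.02,2.8,0],
    [0,-0.02,3.05,0],
    [0,-0.02,3.12,0],
    [0,-0.02,3.15,0]
  ]
}}

```text
clock: 32.07
position: [0.632, -0.087, 0.0312]
ee_rot: [-0.0, 0.0, 1.0, 0.0]
contact_force: [0.9, 0.3, -1.8]
width: 0.0606
gripper_force: 43.9
```

{"method": "drive_tool", "body": {
  "rows": [
    [0,0,0.03,0],
    [0,0,0.06,0],
    [0,0,0.1,0],
    [0,0,0.13,0],
    [0,0,0.16,0],
    [0,0,0.18,0],
    [0,0,0.18,0],
    [0,0,0.18,0]
  ]
}}

```text
clock: 32.73
position: [0.6327, -0.0872, 0.0288]
ee_rot: [0.001, 0.0, 1.0, -0.0]
contact_force: [-1.5, 0.3, 5.5]
width: 0.0609
gripper_force: 44.6
```

{"method": "drive_tool", "body": {
  "rows": [
    [0,0,0,0],
    [0,0,0,0],
    [0,0,0,0],
    [0,0,0,0],
    [0,0,0,0],
    [0,0,0,0],
    [0,0,0,0],
    [0,0,0,0]
  ],
  "grip": 85
}}

```text
clock: 33.4
position: [0.632, -0.087, 0.027]
ee_rot: [-0.0, 0.0, 1.0, 0.0]
contact_force: [0.8, -1.1, 0.4]
width: 0.0852
gripper_force: 0.0
```

{"method": "drive_tool", "body": {
  "rows": [
    [0,0,-0.3,0],
    [0,0,-1,0],
    [0,0,-2,0],
    [0,0,-3,0],
    [0,0,-4,0],
    [0,0,-4.8,0],
    [0,0,-5,0],
    [0,0,-5,0]
  ]
}}

```text
clock: 34.07
position: [0.6332, -0.0873, 0.1544]
ee_rot: [0.002, 0.0, 1.0, -0.0]
contact_force: [0.8, -0.1, -0.1]
width: 0.085
gripper_force: 0.0
```

{"method": "drive_tool", "body": {
  "rows": [
    [0.2,-0.4,0,0],
    [0.7,-1.2,0,0],
    [1.4,-2.3,0,0],
    [2.1,-3.5,0,0],
    [2.8,-4.7,0,0],
    [3.5,-5.9,0,0],
    [4.2,-7.1,0,0],
    [4.9,-8.2,0,0]
  ]
}}

```text
clock: 34.73
position: [0.5067, -0.2934, 0.1498]
ee_rot: [-0.002, 0.0, 1.0, 0.001]
contact_force: [0.6, 0.1, -1.1]
width: 0.0849
gripper_force: 0.0
```

{"method": "drive_tool", "body": {
  "rows": [
    [0.6,-0.9,0,0],
    [1.2,-1.9,0,0],
    [1.7,-2.8,0,0],
    [1.98,-3.28,0,0],
    [1.98,-3.28,0,0],
    [1.98,-3.28,0,0],
    [1.98,-3.28,0,0],
    [1.98,-3.28,0,0]
  ]
}}

```text
clock: 35.4
position: [0.4604, -0.3726, 0.1517]
ee_rot: [-0.0, -0.001, 1.0, 0.001]
contact_force: [-0.3, 0.3, 0.1]
width: 0.085
gripper_force: 0.0
```

```bash
python3 -c "
from h import *
rims('wrist',dict(D=(.460,-.374,.083)))
rims('top',dict(blk=(.632,-.087,.061),D=(.460,-.374,.083)))"
```

```text
[ 0.4604 -0.3726  0.1517]
D [ 0.4591 -0.3748] 0.0284 0.0835 1374
[ 0.4606 -0.3727  0.1519]
blk [ 0.6333 -0.0862] 0.0285 0.0605 134
D none
```

{"method": "drive_tool", "body": {
  "rows": [
    [0,-0.06,0.4,0],
    [0,-0.06,1.2,0],
    [0,-0.06,2.2,0],
    [0,-0.06,3.1,0],
    [0,-0.06,3.8,0],
    [0,-0.06,4,0],
    [0,-0.06,4,0],
    [0,-0.06,4,0]
  ]
}}

```text
clock: 36.17
position: [0.4604, -0.3756, 0.0522]
ee_rot: [0.0, -0.0, 1.0, -0.0]
contact_force: [0.0, 0.3, 0.2]
width: 0.085
gripper_force: 0.0
```

{"method": "drive_tool", "body": {
  "rows": [
    [0,0,0,0],
    [0,0,0,0],
    [0,0,0,0],
    [0,0,0,0],
    [0,0,0,0],
    [0,0,0,0],
    [0,0,0,0],
    [0,0,0,0]
  ],
  "grip": 52
}}

```text
clock: 36.83
position: [0.4608, -0.3763, 0.0537]
ee_rot: [0.001, 0.0, 1.0, -0.001]
contact_force: [0.1, 0.3, 6.2]
width: 0.06
gripper_force: 42.5
```

{"method": "drive_tool", "body": {
  "rows": [
    [0,0,-0.2,0],
    [0,0,-0.7,0],
    [0,0,-1.4,0],
    [0,0,-2.2,0],
    [0,0,-3,0],
    [0,0,-3.5,0],
    [0,0,-3.7,0],
    [0,0,-3.7,0]
  ]
}}

```text
clock: 37.5
position: [0.4602, -0.3759, 0.1456]
ee_rot: [0.001, 0.0, 1.0, -0.001]
contact_force: [-0.5, -0.6, -1.7]
width: 0.0597
gripper_force: 44.1
```

{"method": "drive_tool", "body": {
  "rows": [
    [-0.5,0.3,0,0],
    [-1.5,1,0,0],
    [-2.8,1.8,0,0],
    [-4.1,2.6,0,0],
    [-5.4,3.4,0,0],
    [-6.5,4.1,0,0],
    [-7.1,4.55,0,0],
    [-7.26,4.65,0,0]
  ]
}}

```text
clock: 38.17
position: [0.6444, -0.2552, 0.142]
ee_rot: [-0.0, -0.002, 1.0, 0.002]
contact_force: [-0.0, -0.7, -3.0]
width: 0.0599
gripper_force: 44.0
```

{"method": "drive_tool", "body": {
  "rows": [
    [0,0,0,0],
    [0,0,0,0],
    [0,0,0,0],
    [0,0,0,0],
    [0,0,0,0],
    [0,0,0,0],
    [0,0,0,0],
    [0,0,0,0]
  ]
}}

```text
clock: 38.83
position: [0.6413, -0.2597, 0.1448]
ee_rot: [0.0, 0.0, 1.0, -0.0]
contact_force: [-0.9, -0.2, -2.0]
width: 0.0599
gripper_force: 44.0
```

```bash
python3 -c "
from h import *
check(.031,(.6415,-.2583))"
```

```text
tcp [ 0.6413 -0.2597  0.1448] rim [ 0.6395 -0.2591] 0.0287 3753 z 0.1743
tcp [ 0.6413 -0.2596  0.1448] rim [ 0.6395 -0.259 ] 0.0287 3746 z 0.1743
base [ 0.6411 -0.2588] 0.0378 1254
```

{"method": "drive_tool", "body": {
  "rows": [
    [-0.05,0.01,0.3,0],
    [-0.05,0.01,0.9,0],
    [-0.05,0.01,1.7,0],
    [-0.05,0.01,2.5,0],
    [-0.05,0.01,3.1,0],
    [-0.05,0.01,3.4,0],
    [-0.05,0.01,3.52,0],
    [-0.05,0.01,3.55,0]
  ]
}}

```text
clock: 39.6
position: [0.6426, -0.2589, 0.0552]
ee_rot: [-0.0, 0.0, 1.0, 0.0]
contact_force: [0.3, 0.4, -1.8]
width: 0.06
gripper_force: 44.1
```

{"method": "drive_tool", "body": {
  "rows": [
    [0,0,0.04,0],
    [0,0,0.08,0],
    [0,0,0.12,0],
    [0,0,0.16,0],
    [0,0,0.19,0],
    [0,0,0.2,0],
    [0,0,0.2,0],
    [0,0,0.2,0]
  ]
}}

```text
clock: 40.27
position: [0.6439, -0.2594, 0.0537]
ee_rot: [0.002, 0.0, 1.0, -0.001]
contact_force: [-0.8, 1.6, 7.1]
width: 0.0594
gripper_force: 45.0
```

{"method": "drive_tool", "body": {
  "rows": [
    [0,0,0,0],
    [0,0,0,0],
    [0,0,0,0],
    [0,0,0,0],
    [0,0,0,0],
    [0,0,0,0],
    [0,0,0,0],
    [0,0,0,0]
  ],
  "grip": 85
}}

```text
clock: 40.93
position: [0.6427, -0.259, 0.0507]
ee_rot: [-0.0, 0.0, 1.0, 0.0]
contact_force: [-0.2, 0.1, -0.3]
width: 0.0848
gripper_force: 0.0
```

{"method": "drive_tool", "body": {
  "rows": [
    [0,0,-0.3,0],
    [0,0,-1,0],
    [0,0,-2,0],
    [0,0,-3,0],
    [0,0,-4,0],
    [0,0,-4.4,0],
    [0,0,-4.5,0],
    [0,0,-4.5,0]
  ]
}}

```text
clock: 41.6
position: [0.6428, -0.2591, 0.1639]
ee_rot: [0.001, 0.0, 1.0, -0.0]
contact_force: [0.3, 0.5, -1.4]
width: 0.0849
gripper_force: 0.0
```

{"method": "drive_tool", "body": {
  "rows": [
    [0.05,0.5,0,0],
    [0.1,1.5,0,0],
    [0.15,2.8,0,0],
    [0.2,4.1,0,0],
    [0.25,5.4,0,0],
    [0.3,6.4,0,0],
    [0.4,6.9,0,0],
    [0.4,6.9,0,0]
  ]
}}

```text
clock: 42.27
position: [0.6309, -0.0829, 0.1618]
ee_rot: [-0.002, -0.002, 1.0, 0.001]
contact_force: [0.4, -0.8, -0.5]
width: 0.0852
gripper_force: 0.0
```

{"method": "drive_tool", "body": {
  "rows": [
    [0,0,0,0],
    [0,0,0,0],
    [0,0,0,0],
    [0,0,0,0],
    [0,0,0,0],
    [0,0,0,0],
    [0,0,0,0],
    [0,0,0,0]
  ]
}}

```text
clock: 42.93
position: [0.6328, -0.0869, 0.1634]
ee_rot: [0.0, 0.0, 1.0, 0.0]
contact_force: [-0.6, 0.2, -0.3]
width: 0.0849
gripper_force: 0.0
```

```bash
python3 -c "
from h import *
rims('wrist',dict(blk=(.632,-.087,.061)))
rims('top',dict(blk=(.632,-.087,.061),C=(.6415,-.2585,.083)))"
```

```text
[ 0.6328 -0.0869  0.1634]
blk [ 0.6325 -0.0865] 0.0284 0.0615 1029
[ 0.6328 -0.0868  0.1634]
blk [ 0.6331 -0.0861] 0.0285 0.0604 110
C [ 0.643  -0.2572] 0.0286 0.0822 136
```

{"method": "drive_tool", "body": {
  "rows": [
    [0,0,0.4,0],
    [0,0,1.3,0],
    [0,0,2.4,0],
    [0,0,3.5,0],
    [0,0,4.5,0],
    [0,0,5.1,0],
    [0,0,5.3,0],
    [0,0,5.36,0]
  ]
}}

```text
clock: 43.7
position: [0.6316, -0.0862, 0.0275]
ee_rot: [-0.002, 0.0, 1.0, 0.0]
contact_force: [-0.8, 0.0, 0.8]
width: 0.0848
gripper_force: 0.0
```

{"method": "drive_tool", "body": {
  "rows": [
    [0,0,0,0],
    [0,0,0,0],
    [0,0,0,0],
    [0,0,0,0],
    [0,0,0,0],
    [0,0,0,0],
    [0,0,0,0],
    [0,0,0,0]
  ],
  "grip": 52
}}

```text
clock: 44.37
position: [0.634, -0.0867, 0.0309]
ee_rot: [0.002, 0.0, 1.0, -0.0]
contact_force: [0.1, 0.4, 5.6]
width: 0.0605
gripper_force: 43.4
```

{"method": "drive_tool", "body": {
  "rows": [
    [0,0,-0.2,0],
    [0,0,-0.7,0],
    [0,0,-1.4,0],
    [0,0,-2.2,0],
    [0,0,-2.8,0],
    [0,0,-3,0],
    [0,0,-3,0],
    [0,0,-3,0]
  ]
}}

```text
clock: 45.03
position: [0.6321, -0.0865, 0.1036]
ee_rot: [-0.001, 0.0, 1.0, 0.0]
contact_force: [0.7, -1.0, -3.0]
width: 0.0608
gripper_force: 43.8
```

{"method": "drive_tool", "body": {
  "rows": [
    [0.2,-0.4,0,0],
    [0.7,-1.2,0,0],
    [1.4,-2.3,0,0],
    [2.1,-3.5,0,0],
    [2.8,-4.7,0,0],
    [3.5,-5.9,0,0],
    [4.2,-7.1,0,0],
    [4.9,-8.2,0,0]
  ]
}}

```text
clock: 45.7
position: [0.5078, -0.2932, 0.1029]
ee_rot: [-0.001, 0.0, 1.0, 0.0]
contact_force: [0.4, -0.7, -1.2]
width: 0.0607
gripper_force: 43.9
```

{"method": "drive_tool", "body": {
  "rows": [
    [0.6,-0.9,0,0],
    [1.2,-1.9,0,0],
    [1.7,-2.8,0,0],
    [2,-3.34,0,0],
    [2,-3.34,0,0],
    [2,-3.34,0,0],
    [2,-3.34,0,0],
    [2,-3.34,0,0]
  ]
}}

```text
clock: 46.37
position: [0.4601, -0.3739, 0.1037]
ee_rot: [-0.0, -0.0, 1.0, 0.001]
contact_force: [0.5, 0.3, -1.1]
width: 0.0607
gripper_force: 43.9
```

{"method": "drive_tool", "body": {
  "rows": [
    [0,0,0,0],
    [0,0,0,0],
    [0,0,0,0],
    [0,0,0,0],
    [0,0,0,0],
    [0,0,0,0],
    [0,0,0,0],
    [0,0,0,0]
  ]
}}

```text
clock: 47.03
position: [0.4602, -0.375, 0.1044]
ee_rot: [0.0, 0.0, 1.0, 0.0]
contact_force: [0.5, -0.2, -2.0]
width: 0.0604
gripper_force: 43.9
```

```bash
python3 -c "
from h import *
check(.033,(.460,-.375))"
```

```text
tcp [ 0.4602 -0.375   0.1044] rim [ 0.4588 -0.3745] 0.0287 3817 z 0.1349
tcp [ 0.4602 -0.375   0.1043] rim [ 0.4588 -0.3745] 0.0287 3816 z 0.1348
base [ 0.459  -0.3757] 0.0376 2049
```

{"method": "drive_tool", "body": {
  "rows": [
    [0,-0.03,0.3,0],
    [0,-0.03,0.9,0],
    [0,-0.03,1.6,0],
    [0,-0.03,2.3,0],
    [0,-0.03,2.8,0],
    [0,-0.03,3.05,0],
    [0,-0.03,3.15,0],
    [0,-0.03,3.2,0]
  ]
}}

```text
clock: 47.8
position: [0.4602, -0.3758, 0.0238]
ee_rot: [-0.0, 0.0, 1.0, 0.0]
contact_force: [0.3, 0.2, -2.1]
width: 0.0608
gripper_force: 43.9
```

{"method": "drive_tool", "body": {
  "rows": [
    [0,0,0.04,0],
    [0,0,0.08,0],
    [0,0,0.12,0],
    [0,0,0.16,0],
    [0,0,0.19,0],
    [0,0,0.2,0],
    [0,0,0.2,0],
    [0,0,0.2,0]
  ]
}}

```text
clock: 48.47
position: [0.4609, -0.3764, 0.0226]
ee_rot: [0.001, 0.0, 1.0, -0.001]
contact_force: [-3.3, 2.3, 13.6]
width: 0.0607
gripper_force: 45.3
```

Landed. Release, rise and back off clear for the final look.

{"method": "drive_tool", "body": {
  "rows": [
    [0,0,0,0],
    [0,0,0,0],
    [0,0,0,0],
    [0,0,0,0],
    [0,0,0,0],
    [0,0,0,0],
    [0,0,0,0],
    [0,0,0,0]
  ],
  "grip": 85
}}

```text
clock: 49.13
position: [0.4602, -0.3757, 0.0191]
ee_rot: [-0.0, 0.0, 1.0, 0.0]
contact_force: [0.3, -0.2, 0.9]
width: 0.0848
gripper_force: 0.0
```

{"method": "drive_tool", "body": {
  "rows": [
    [0,0,-0.3,0],
    [0,0,-1,0],
    [0,0,-2,0],
    [0,0,-3.2,0],
    [0,0,-4.5,0],
    [0,0,-6,0],
    [0,0,-7.2,0],
    [0,0,-7.5,0]
  ]
}}

```text
clock: 49.8
position: [0.4623, -0.3779, 0.2135]
ee_rot: [0.004, 0.0, 1.0, -0.004]
contact_force: [0.6, -1.2, 0.1]
width: 0.0846
gripper_force: 0.0
```

{"method": "drive_tool", "body": {
  "rows": [
    [0.3,0.6,0,0],
    [0.7,1.7,0,0],
    [1.2,3,0,0],
    [1.7,4.4,0,0],
    [2.2,5.8,0,0],
    [2.6,7.2,0,0],
    [2.9,8.6,0,0],
    [3,10,0,0]
  ]
}}

```text
clock: 50.47
position: [0.3832, -0.1239, 0.2066]
ee_rot: [-0.001, 0.001, 1.0, 0.0]
contact_force: [0.0, 0.8, 0.9]
width: 0.0849
gripper_force: 0.0
```

{"method": "drive_tool", "body": {
  "rows": [
    [0,1.4,0,0],
    [0,2.8,0,0],
    [0,4.2,0,0],
    [0,5.6,0,0],
    [0,7,0,0],
    [0,8.2,0,0],
    [0,9,0,0],
    [0,9,0,0]
  ]
}}

```text
clock: 51.13
position: [0.3846, 0.1025, 0.2068]
ee_rot: [-0.0, -0.002, 1.0, 0.001]
contact_force: [0.9, -0.7, 0.0]
width: 0.0851
gripper_force: 0.0
```

```bash
python3 -c "
from h import *
G2=dict(A=(.457,-.040,.068),B=(.446,-.217,.098),C=(.642,-.258,.083),D=(.460,-.375,.053))
for c in('top','scene'):
    try: z=look(c);fitall(z,G2)
    except Exception as e: print(c,e)
    cv2.imwrite(f'pics/{c}9.png',z['p'][:,:,::-1])
    rims(c,G2)
"
```

```text
A rim [ 0.4572 -0.0395] 0.0286 142 base [ 0.4569 -0.0395] 0.038 172
B rim [ 0.4474 -0.2173] 0.0285 138 base [ 0.4463 -0.2167] 0.0378 261
C rim [ 0.6429 -0.2572] 0.0286 134 base [ 0.6413 -0.2577] 0.0379 160
D rim [ 0.4611 -0.3746] 0.0285 135 base [ 0.4599 -0.3746] 0.0381 244
[0.3847 0.1006 0.2067]
A [ 0.4573 -0.0395] 0.0285 0.0676 144
B [ 0.4473 -0.2173] 0.0286 0.0976 136
C [ 0.6429 -0.2572] 0.0285 0.0826 135
D [ 0.4611 -0.3746] 0.0285 0.0528 134
A rim [ 0.4569 -0.0405] 0.0285 261 base [ 0.4559 -0.0405] 0.0378 203
B rim [ 0.4471 -0.2184] 0.0285 236 base [ 0.4458 -0.2175] 0.0378 164
C rim [ 0.6434 -0.2585] 0.0287 176 base [ 0.6417 -0.259 ] 0.0379 133
D rim [ 0.4613 -0.3759] 0.0284 189 base [ 0.4599 -0.3754] 0.0378 140
[0.385  0.0989 0.2067]
A [ 0.4568 -0.0405] 0.0285 0.0676 264
B [ 0.4472 -0.2184] 0.0286 0.0973 226
C [ 0.6433 -0.2582] 0.0287 0.0822 177
D [ 0.4613 -0.3759] 0.0284 0.0523 189
```

View pics/scene9.png

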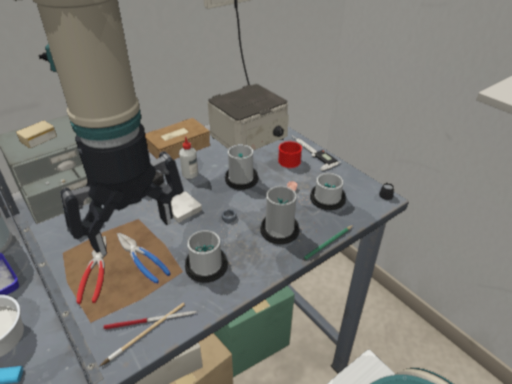

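All four flasks stand upright on their bases, at (205,255), (281,212), (240,164) and (329,190). Rim heights are right and each is within 2 mm of its base's axis. The bottle at (189,160) is still standing.

```bash
python3 -c "
from rig import order
print(order.sign_off())"
```

```text
the job is handed in; nothing more can be done
None
```

The job is handed in: all four flasks stand over the trees of their own height, each within 2 mm of its base's axis by the final camera check, with the bases in place and the bottle upright; the sign-off gave no verdict.

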